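# Right the fallen dye bottle and return it to the empty bay

### The arm

A 6-joint arm with a two-finger parallel gripper is mounted at the origin on the work surface. World frame = base frame: x ahead of the robot, y to its left, z up, the work surface at z = 0. Lengths are in m, angles in degrees, forces in N, time in s.
With the tool pointing down it reaches from about 0.4 to 0.825 m from the base axis. Payload 7 kg.
Tool frame: the origin (TCP) lies on the centre line of the jaws, within the pads' length; the fingertips stand 22 mm ahead of it and the grasp point (between the pads) lies 3 mm ahead of it; z points along the fingers, y is the line along which they close (so a half turn about z gives the same grasp; the last joint's range is limited). The gripper opens to 88 mm and grips with 3 to 60 N. Pads are 19 mm wide; open, the fingers measure 130 mm over their backs; the gripper's body (78 mm by 193 mm) begins 47 mm behind the grasp point.
Start: joints at [86.007, 20.546, 0.682, 0, -70.136, -16.507], TCP at [0.236, 0.632, 0.249] pointing down, gripper open.
Joint ranges: [-176.03, 176.03], [-82.01, 121.73], [-58.28, 71.71], [-173.87, 95.51], [-174.79, -0.11], [-173.66, 173.66]. Speed limits (degrees/s): [136.94, 136.94, 172.46, 180, 180, 180].

### API

Orientations are given as [roll, pitch, yaw] about the fixed x, y, z axes, in that order (R = Rz(yaw) Ry(pitch) Rx(roll)).
In Python, from plant import get_state, cams, r gives the robot as it stands.
- The arm moves only by the tool apply_moves, never from a script. Its argument "targets" is a list of rows, each an object with "dp": the shift along the world's x, y, z in m, a list of three; "yaw": the turn about the world's z in degrees. In form: [{"dp": [x, y, z], "yaw": yaw}, ...]. A call has 1 to 20 rows; each row is the pose to reach, as a shift and turn from the pose commanded when the call began; what a row does not reach only later rows make up. A row lasts 1/12 s, in which the tool goes at most 41.7 mm and 7.16 degrees, less where a joint would pass 70% of its speed; a pose out of reach is approached as far as the arm can. A call with a gripper value outside its range is refused whole. "grip" is the gripper command: -1 is fully open, 1 is shut, values between are in proportion, set as the call begins (left out, the last holds). The fingers move at their own pace and stop on an object; "squeeze" is the grip in N (left out, the last holds). Time passes only in rows, so rows that repeat a pose let the fingers close. It gives the time, the measured TCP pose, the force, the opening and the grip force at its end, in the units of the state.
- get_state(): the state, without advancing time (a new reading comes with each control period).
- cams.capture(name): name is "side" or "top" or "wrist"; returns a dict with "image" (400x640x3 uint8, red, green, blue), "range_z" (400x640 float32, m along the optical axis (not along the pixel's ray), 0 where there is no reading), "fx", "fy", "cx", "cy" (pixels), "R" (3x3) and "t" (3): a world point X has camera coordinates R X + t; the wrist camera has in their place "T_tool_cam" (4x4, takes a point from camera to tool coordinates, whose origin is the TCP and whose axes are the flange's). Camera axes: x right, y down, z forward; pixel columns grow to the right and rows downward; lengths in m; the calibration is good to about 2 mm. A picture is of the moment at which its call begins: read the wrist's pose just before it.
- r.close_job(): hands the job in; it is judged then, once.
The state is a dict: "time_s": time; "joints": joint angles; "qd": joint speeds; "joint_torque": joint torques, N m; "tcp_pos": TCP position; "eef_rot": TCP orientation; "contact_force": force on the tool from outside, world axes, zero at the start; "moment": the same for the moment, N m; "gripper_width": finger opening in m; "gripper_force": force on a finger pad.
Only numpy, scipy, OpenCV 4.12 (cv2) and the standard library are available. Lean on these libraries where they do the work, as an engineer would, in place of code of your own. Each camera call takes 0.05 s, during which the arm holds its last target. There are 200 camera calls.

### The job

One dye bottle has fallen over on the workshop table: first stand it cap up on the bare table, clear of the crate, and let go of it there. Then take it again and set it upright in whichever bay of the wooden crate is empty, all the way down on the bay's floor. Do not drop it or let it topple, and leave the bottles and the spool already in the crate, and the jar on the table, where they are.

Things in the scene. Friction and masses are not known exactly. Their poses are not given: they have to be found in the camera images.
- bottle: the fallen bottle, lying on one flat side on the table, cap roughly towards -y: square dye bottle, dark amber body 46 x 46 mm and 75 mm tall, sloping shoulder to 86 mm, round black cap 30 mm in diameter from 89 to 115 mm above its base (total 115 mm), about 0.22 kg. Origin on its axis 40 mm above the base; its z axis points from base to cap
- bottle_base (a point): centre of the fallen bottle's base, 40 mm below its origin along its own z
- bottle_cap (a point): centre of the fallen bottle's cap (13 mm below the top of the cap), 62 mm above its origin along its own z
- crate: open wooden crate, fixed, 160 x 160 mm, 65 mm high, walls 6 mm, divided by a cross of 6 mm walls of the same height into four equal bays 71 mm square; floor 6 mm thick. Origin at the centre of its underside, x and y axes along its walls
- bay0 (a point): centre of the inner floor of one of the crate's bays (at crate x -38.5 mm, y -38.5 mm, 6 mm above the table); may be the empty one or not
- bay1 (a point): centre of the inner floor of one of the crate's bays (at crate x -38.5 mm, y +38.5 mm, 6 mm above the table); may be the empty one or not
- bay2 (a point): centre of the inner floor of one of the crate's bays (at crate x +38.5 mm, y -38.5 mm, 6 mm above the table); may be the empty one or not
- bay3 (a point): centre of the inner floor of one of the crate's bays (at crate x +38.5 mm, y +38.5 mm, 6 mm above the table); may be the empty one or not
- bottle_b: a bottle that stands in one of the bays: square dye bottle, dark amber body 46 x 46 mm and 75 mm tall, sloping shoulder to 86 mm, round black cap 30 mm in diameter from 89 to 115 mm above its base (total 115 mm), about 0.22 kg. Origin on its axis 40 mm above the base; its z axis points from base to cap
- bottle_c: another bottle that stands in one of the bays: same as bottle_b, origin likewise
- spool: wooden thread spool standing in one of the bays, 48 mm in diameter, 58 mm tall; origin at the centre of its underside
- jar: round amber glass jar with a steel lid, 64 mm in diameter, 85 mm tall, standing on the table beyond the bottle and the crate; origin at the centre of its underside
There are look-alikes about, which are no part of the job. Leave any pink or turquoise look-alike of the bottle alone.

How it is judged (in metres and radians):
On the way:
1. the fallen bottle stands cap up on the table, clear of the crate and let go (angle between bottle's own z axis and vertical below 0.12 rad and height (world z) of bottle_base below 0.012 m and horizontal distance between bottle and crate above 0.11 m and contact force between the fingers and bottle below 0.2 N and linear speed of bottle below 0.03 m/s), for 0.2 s.
At the end, for the whole second after the job is handed in: the once-fallen bottle stands upright (within 0.12 rad), cap up, released and at rest in the bay that was empty: its base within 22 mm of the bay's centre and within 6 mm of its floor; the other bottles, the spool and the jar are where they were (within 30 mm, upright) (((horizontal distance between bottle_base and bay0 below 0.022 m and z of bottle_base in the frame of bay0 below 0.006 m) or (horizontal distance between bottle_base and bay1 below 0.022 m and z of bottle_base in the frame of bay1 below 0.006 m) or (horizontal distance between bottle_base and bay2 below 0.022 m and z of bottle_base in the frame of bay2 below 0.006 m) or (horizontal distance between bottle_base and bay3 below 0.022 m and z of bottle_base in the frame of bay3 below 0.006 m)) and angle between bottle's own z axis and vertical below 0.12 rad and linear speed of bottle below 0.03 m/s and contact force between the fingers and bottle below 0.2 N); the robot touches nothing.
It fails at once if the one standing bottle in the crate is shifted by more than 30 mm or tipped (distance of bottle_b from where it was at the start of the episode above 0.03 m or angle between bottle_b's own z axis and vertical above 0.35 rad).
It fails at once if the other standing bottle in the crate is shifted by more than 30 mm or tipped (distance of bottle_c from where it was at the start of the episode above 0.03 m or angle between bottle_c's own z axis and vertical above 0.35 rad).
It fails at once if the spool in the crate is shifted by more than 30 mm or tipped (distance of spool from where it was at the start of the episode above 0.03 m or angle between spool's own z axis and vertical above 0.35 rad).
It fails at once if the jar is shifted by more than 30 mm or tipped (distance of jar from where it was at the start of the episode above 0.03 m or angle between jar's own z axis and vertical above 0.35 rad).
It fails at once if the fallen bottle is dropped, thrown or topples: faster than 0.6 m/s while the fingers do not hold it (linear speed of bottle above 0.6 m/s and contact force between the fingers and bottle below 0.1 N).
It also fails if it takes over 61 s, if anything falls off the work surface, if the arm or the gripper's body presses on something with over 40 N, if the wrist force passes 120 N, or if a joint passes its speed limit or range.

## Working session

There is one attempt and no reset: what is moved stays moved. The work goes in short steps, Python scripts to look and compute and a tool call to move; the robot and the scene stay as the last step left them, time stands still between calls to the robot, and variables do not carry over. Pictures are saved under pics/ and viewed, at most 10 in all, crops included, and the job is handed in when it is done.

Besides the shell and the picture viewer there is one more tool, called after "Emit:" as name(argument=value, ...), one argument or row to a line, values as JSON. apply_moves: Moves the arm, as the interface text tells. Its arguments: {"type":"object","properties":{"targets":{"type":"array","items":{"type":"object","properties":{"dp":{"type":"array","items":{"type":"number"}},"yaw":{"type":"number"}}}},"grip":{"type":"number"},"squeeze":{"type":"number"}},"required":["targets"]}

```bash
mkdir -p pics; cat > h.py <<'E'
import numpy as np, cv2, pickle
from plant import get_state, cams, r
def cap(n):
    s=get_state(); c=cams.capture(n); c['state']=s
    pickle.dump(c,open(f'{n}.pkl','wb')); return c
def cloud(c):
    z=c['range_z']; v,u=np.indices(z.shape)
    P=np.stack([(u-c['cx'])/c['fx']*z,(v-c['cy'])/c['fy']*z,z],-1)
    return (P-c['t'])@c['R']   # R^T (P-t)
def ray(c,u,v,h):
    d=np.array([(u-c['cx'])/c['fx'],(v-c['cy'])/c['fy'],1])@c['R']; o=-c['R'].T@c['t']
    return o+d*(h-o[2])/d[2]
E
python3 - <<'E'
from h import *
for n in('top','side'):
    c=cap(n); cv2.imwrite(f'pics/{n}0.png',c['image'][...,::-1]); print(n,c['fx'],-c['R'].T@c['t'],(c['range_z']>0).mean())
print(get_state())
E
```

```text
top 404.343621818849 [ 0.46184502 -0.0177488   0.89263988] 0.99605859375
side 489.1630646375553 [ 0.27694255 -0.70274338  0.83537641] 0.996140625
{'time_s': 0.1, 'joints': array([ 8.60062459e+01,  2.05837277e+01,  6.40327516e-01, -1.75101184e-02,
       -7.01375882e+01, -1.65081527e+01]), 'qd': array([ 0.07224534, -0.06646724,  0.04479699,  0.06464412,  0.06882708,
        0.02946136]), 'joint_torque': array([-2.05079392e-03, -5.84164131e+01,  2.93748897e+01,  7.01556936e+00,
        1.01646248e-02, -5.36915366e-05]), 'tcp_pos': array([0.23627909, 0.63186074, 0.24776767]), 'eef_rot': array([ 1.79917672e+02, -7.23169625e-03, -2.05078626e+01]), 'contact_force': array([-0.6152352 ,  0.18639678,  0.91359441]), 'moment': array([ 0.04781634, -0.00126644,  0.04671207]), 'gripper_force': 0.0, 'gripper_width': 0.08743415431349849}
```

View pics/top0.png

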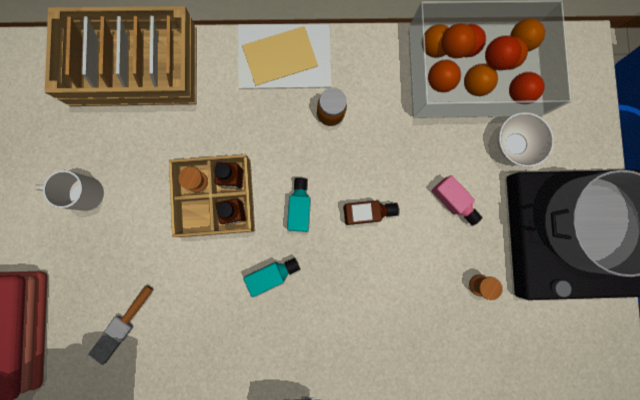

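View pics/side0.png

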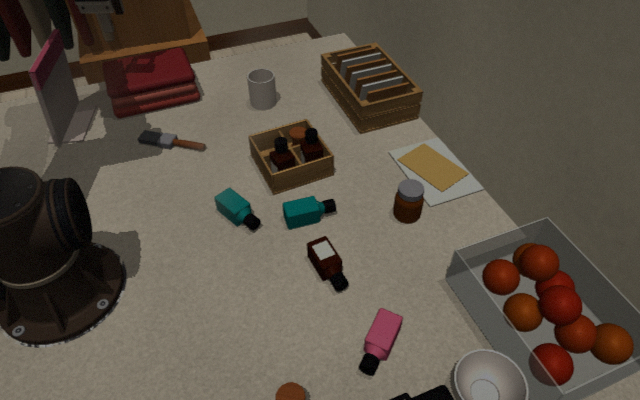

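The top view shows the dark amber bottle with a white label lying at about (370,211), its cap at (392,209) towards -y. The crate is at (211,196), and its empty bay is lower left at about (194,213).

Things that could be taken for the bottle: turquoise (299,205), turquoise (270,277), pink (458,200), amber jar (332,106), the standing bottles (228,174) and (231,210), and a loose spool-like piece (487,287). By the description it is the amber one at (370,211). I'll measure it and check it in one crop.

```bash
python3 - <<'E'
from h import *
c=pickle.load(open('top.pkl','rb')); P=cloud(c)
im=c['image']; 
def roi(u0,u1,v0,v1,zl,zh):
    m=np.zeros(P.shape[:2],bool); m[v0:v1,u0:u1]=1
    return m&(P[...,2]>zl)&(P[...,2]<zh)
print('table z',np.median(P[230:260,320:440,2]))
m=roi(335,408,190,232,.015,.2); print('bottle top z',np.percentile(P[m][:,2],[5,50,95]))
top=roi(335,408,190,232,.040,.06); cp=roi(335,408,190,232,.030,.040)
for n,mm in(('body',top),('cap',cp)):
    q=P[mm]; print(n,len(q),q.mean(0),cv2.minAreaRect((q[:,:2]*1000).astype(np.float32)))
print('all',cv2.minAreaRect((P[m][:,:2]*1000).astype(np.float32)))
k=roi(160,262,145,245,.055,.075); q=P[k]; print('crate',cv2.minAreaRect((q[:,:2]*1000).astype(np.float32)),np.median(q[:,2]))
for n,(u,v) in dict(ll=(194,213),ul=(193,178),ur=(228,174),lr=(231,210)).items(): print(n,P[v,u],im[v,u])
for n,b in dict(jar=(312,352,82,128),tq=(280,316,172,236),tq2=(240,302,250,300),pink=(430,486,170,230)).items():
    q=P[roi(*b,.02,.2)]; print(n,cv2.minAreaRect((q[:,:2]*1000).astype(np.float32)),q[:,2].max())
cv2.imwrite('pics/crop.png',cv2.resize(im[140:250,160:420,::-1],None,fx=3,fy=3,interpolation=cv2.INTER_CUBIC))
E
```

```text
table z 0.0005396531150497333
bottle top z [0.03060107 0.04561398 0.04854045]
body 785 [ 0.50784901 -0.14361684  0.04618527] ((509.4370422363281, -160.7965545654297), (45.93434524536133, 110.63206481933594), 4.710733413696289)
cap 206 [ 0.51147135 -0.19691901  0.03587466] ((504.68353271484375, -162.96961975097656), (38.50993347167969, 116.36455535888672), 11.718829154968262)
all ((509.5823059082031, -162.703369140625), (45.94548416137695, 114.52827453613281), 4.628351211547852)
crate ((549.1763305664062, 174.406005859375), (159.93441772460938, 160.77122497558594), 3.069486618041992) 0.06379318587783743
ll [0.51523983 0.22042661 0.0083867 ] [159 126  74]
ul [0.58407177 0.20822647 0.06247624] [152  92  44]
ur [0.58246369 0.12650395 0.11669611] [20 21 18]
lr [0.51244692 0.12006947 0.1221859 ] [32 29 33]
jar ((733.7987670898438, -81.95263671875), (59.32769012451172, 59.09544372558594), 27.938756942749023) 0.08980008268636999
tq ((528.7149047851562, -8.522260665893555), (45.92085647583008, 114.80744171142578), 85.16635131835938) 0.05088112722957237
tq2 ((381.19866943359375, 50.19021987915039), (45.90968322753906, 115.2115249633789), 23.63577651977539) 0.05092480708734051
pink ((526.49609375, -354.7532653808594), (115.77253723144531, 46.788963317871094), 40.945411682128906) 0.05141613535323673
```

View pics/crop.png

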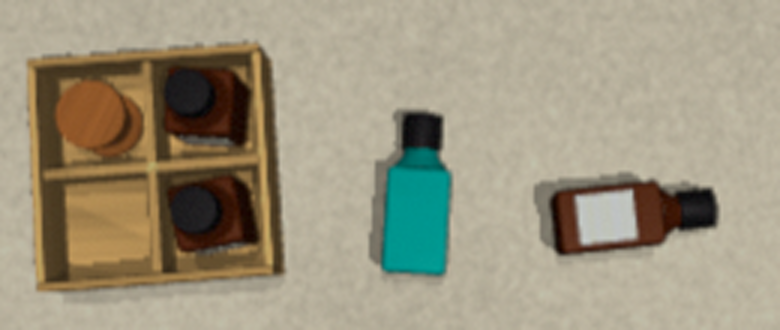

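The crop confirms the choice: amber body with a white label and black cap, turquoise untouched beside it, and the empty bay at lower left. All sizes fit: 46 x 115 mm for the bottle, 160 mm for the crate, 64 mm height. The base is at about (0.505,-0.105), the axis towards the cap is (0.081,-0.997), and the cap grasp point is at about (0.5135,-0.211). Tool yaw should be -85.4.

Emit:
apply_moves(
  targets=[
    {"dp":[0.244,-0.432,0],"yaw":-65},
    {"dp":[0.244,-0.432,0],"yaw":-65},
    {"dp":[0.244,-0.432,0],"yaw":-65},
    {"dp":[0.244,-0.432,0],"yaw":-65},
    {"dp":[0.244,-0.432,0],"yaw":-65},
    {"dp":[0.244,-0.432,0],"yaw":-65},
    {"dp":[0.244,-0.432,0],"yaw":-65},
    {"dp":[0.244,-0.432,0],"yaw":-65},
    {"dp":[0.244,-0.432,0],"yaw":-65},
    {"dp":[0.244,-0.432,0],"yaw":-65},
    {"dp":[0.244,-0.432,0],"yaw":-65},
    {"dp":[0.244,-0.432,0],"yaw":-65},
    {"dp":[0.244,-0.432,0],"yaw":-65},
    {"dp":[0.244,-0.432,0],"yaw":-65},
  ],
  grip=-1,
)

```text
time_s: 1.27
tcp_pos: [0.481, 0.1982, 0.2483]
eef_rot: [180.0, -0.0, -85.7]
contact_force: [-0.7, -0.3, 0.0]
gripper_width: 0.0878
gripper_force: 0.0
```

Emit:
apply_moves(
  targets=[
    {"dp":[0.034,-0.411,-0.08],"yaw":0},
    {"dp":[0.034,-0.411,-0.08],"yaw":0},
    {"dp":[0.034,-0.411,-0.08],"yaw":0},
    {"dp":[0.034,-0.411,-0.08],"yaw":0},
    {"dp":[0.034,-0.411,-0.08],"yaw":0},
    {"dp":[0.034,-0.411,-0.08],"yaw":0},
    {"dp":[0.034,-0.411,-0.08],"yaw":0},
    {"dp":[0.034,-0.411,-0.08],"yaw":0},
    {"dp":[0.034,-0.411,-0.08],"yaw":0},
    {"dp":[0.034,-0.411,-0.08],"yaw":0},
    {"dp":[0.034,-0.411,-0.08],"yaw":0},
    {"dp":[0.034,-0.411,-0.08],"yaw":0},
    {"dp":[0.034,-0.411,-0.08],"yaw":0},
    {"dp":[0.034,-0.411,-0.08],"yaw":0},
  ],
)

```text
time_s: 2.43
tcp_pos: [0.5147, -0.2094, 0.1688]
eef_rot: [-180.0, 0.0, -85.4]
contact_force: [0.3, 1.3, 0.2]
gripper_width: 0.0878
gripper_force: 0.0
```

```bash
cat >> h.py <<'E'
from scipy.spatial.transform import Rotation as Ro
def wcap():
    c=cap('wrist'); s=c['state']; T=np.eye(4); T[:3,:3]=Ro.from_euler('xyz',s['eef_rot'],degrees=True).as_matrix(); T[:3,3]=s['tcp_pos']
    W=T@c['T_tool_cam']; c['R']=W[:3,:3].T; c['t']=-W[:3,:3].T@W[:3,3]; return c
E
python3 - <<'E'
from h import *
c=wcap(); P=cloud(c); s=c['state']; print(s['tcp_pos'],s['eef_rot'],s['time_s'])
cv2.imwrite('pics/w1.png',c['image'][...,::-1])
g=(P[...,0]>.45)&(P[...,0]<.57)&(P[...,1]>-.26)&(P[...,1]<-.06)&(P[...,2]<.06)
m=g&(P[...,2]>.012); print(cv2.minAreaRect((P[m][:,:2]*1000).astype(np.float32)),m.sum())
k=m&(c['image'].max(-1)<60)&(P[...,1]<-.17); print('cap',P[k].mean(0),P[k].min(0),P[k].max(0),k.sum())
E
```

```text
[ 0.51473501 -0.20941464  0.16875106] [-1.79983679e+02  6.17644575e-03 -8.54179748e+01] 2.4333
((508.9064636230469, -171.1600799560547), (46.037994384765625, 95.88643646240234), 4.691249370574951) 4330
cap [ 0.51067046 -0.19235798  0.03585348] [ 0.4866832  -0.2198063   0.01223426] [ 0.5319944  -0.17000459  0.04722431] 2181
```

View pics/w1.png

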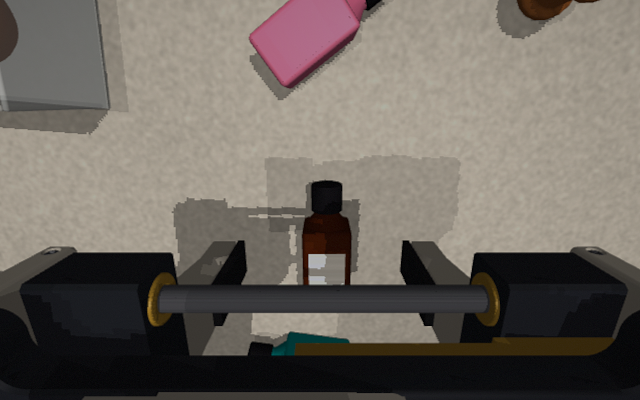

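The wrist view agrees: cap at pixel (326,195), centred between the fingers, axis angle 4.7°, cap end at y = -0.22. I'll descend and grip the cap lightly.

Emit:
apply_moves(
  targets=[
    {"dp":[-0.001,0.001,-0.04],"yaw":0},
    {"dp":[-0.001,0.001,-0.075],"yaw":0},
    {"dp":[-0.001,0.001,-0.105],"yaw":0},
    {"dp":[-0.001,0.001,-0.125],"yaw":0},
    {"dp":[-0.001,0.001,-0.135],"yaw":0},
    {"dp":[-0.001,0.001,-0.14],"yaw":0},
    {"dp":[-0.001,0.001,-0.141],"yaw":0},
    {"dp":[-0.001,0.001,-0.141],"yaw":0},
    {"dp":[-0.001,0.001,-0.141],"yaw":0},
  ],
)

```text
time_s: 3.23
tcp_pos: [0.5145, -0.2096, 0.029]
eef_rot: [-179.9, -0.0, -85.5]
contact_force: [0.2, 0.0, 0.3]
gripper_width: 0.0875
gripper_force: 0.0
```

Emit:
apply_moves(
  targets=[
    {"dp":[0,0,0],"yaw":0},
    {"dp":[0,0,0],"yaw":0},
    {"dp":[0,0,0],"yaw":0},
    {"dp":[0,0,0],"yaw":0},
    {"dp":[0,0,0],"yaw":0},
    {"dp":[0,0,0],"yaw":0},
    {"dp":[0,0,0],"yaw":0},
    {"dp":[0,0,0],"yaw":0},
    {"dp":[0,0,0],"yaw":0},
    {"dp":[0,0,0],"yaw":0},
    {"dp":[0,0,0],"yaw":0},
    {"dp":[0,0,0],"yaw":0},
  ],
  grip=1,
  squeeze=6,
)

```text
time_s: 4.23
tcp_pos: [0.5132, -0.2098, 0.0275]
eef_rot: [180.0, -0.0, -85.5]
contact_force: [-2.2, -0.3, -0.0]
gripper_width: 0.0293
gripper_force: 6.0
```

Emit:
apply_moves(
  targets=[
    {"dp":[0,0.0026,0.009],"yaw":0},
    {"dp":[-0.0005,0.006,0.018],"yaw":0},
    {"dp":[-0.001,0.01,0.0265],"yaw":0},
    {"dp":[-0.001,0.015,0.0345],"yaw":0},
    {"dp":[-0.0015,0.0205,0.042],"yaw":0},
    {"dp":[-0.002,0.0265,0.0495],"yaw":0},
    {"dp":[-0.0025,0.033,0.056],"yaw":0},
    {"dp":[-0.003,0.0405,0.062],"yaw":0},
    {"dp":[-0.004,0.048,0.067],"yaw":0},
    {"dp":[-0.0045,0.0565,0.0715],"yaw":0},
    {"dp":[-0.005,0.065,0.0755],"yaw":0},
    {"dp":[-0.006,0.074,0.0785],"yaw":0},
    {"dp":[-0.006,0.074,0.0785],"yaw":0},
    {"dp":[-0.006,0.074,0.0785],"yaw":0},
  ],
)

```text
time_s: 5.4
tcp_pos: [0.5079, -0.1351, 0.1064]
eef_rot: [-179.9, 0.0, -85.4]
contact_force: [-1.1, -0.5, 3.3]
gripper_width: 0.0301
gripper_force: 6.0
```

```bash
python3 - <<'E'
from h import *
c=cap('side'); s=c['state']; print(s['tcp_pos'],s['gripper_width'],s['gripper_force'],s['contact_force'])
cv2.imwrite('pics/s2.png',cv2.resize(c['image'][160:340,200:460,::-1],None,fx=3,fy=3,interpolation=cv2.INTER_CUBIC))
E
```

```text
[ 0.50787914 -0.13506397  0.10640952] 0.03011242775704061 6.0000888258218765 [-1.06753192 -0.47841711  3.27150565]
```

View pics/s2.png

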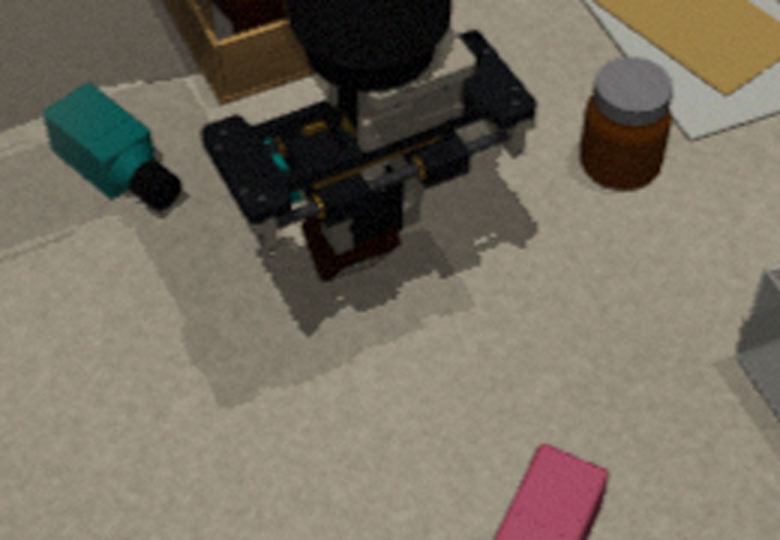

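```bash
cat >> h.py <<'E'
def face(c,y0,y1,x0=.475,x1=.535,z0=.006,z1=.07):
    P=cloud(c); g=(P[...,0]>x0)&(P[...,0]<x1)&(P[...,1]>y0)&(P[...,1]<y1)&(P[...,2]>z0)&(P[...,2]<z1)&(c['image'].max(-1)<90)
    q=P[g]; 
    for zl in np.arange(z0,z1,.008):
        k=q[(q[:,2]>=zl)&(q[:,2]<zl+.008)]
        if len(k)>3: print('z %.3f n %d y %.4f..%.4f x %.4f..%.4f'%(zl,len(k),k[:,1].min(),np.median(k[:,1]),k[:,0].min(),k[:,0].max()))
E
python3 - <<'E'
from h import *
face(pickle.load(open('side.pkl','rb')),-.19,-.03)
E
```

```text
z 0.006 n 13 y -0.1103..-0.1067 x 0.4808..0.5181
z 0.014 n 22 y -0.1154..-0.1062 x 0.4799..0.5212
z 0.022 n 26 y -0.1188..-0.1104 x 0.4799..0.5210
z 0.030 n 28 y -0.1245..-0.1064 x 0.4802..0.5169
z 0.038 n 34 y -0.1278..-0.1136 x 0.4800..0.5241
z 0.046 n 35 y -0.1339..-0.1194 x 0.4809..0.5243
z 0.054 n 38 y -0.1382..-0.1234 x 0.4811..0.5243
z 0.062 n 82 y -0.1397..-0.1364 x 0.4814..0.5280
```

The front face leans about 30° from vertical, so it follows the arc. I'll continue to upright.

Emit:
apply_moves(
  targets=[
    {"dp":[-0.0005,0.0045,0.0013],"yaw":0},
    {"dp":[-0.001,0.009,0.0023],"yaw":0},
    {"dp":[-0.001,0.0135,0.003],"yaw":0},
    {"dp":[-0.0015,0.018,0.0038],"yaw":0},
    {"dp":[-0.002,0.023,0.0042],"yaw":0},
    {"dp":[-0.002,0.0275,0.0045],"yaw":0},
    {"dp":[-0.0025,0.032,0.0045],"yaw":0},
    {"dp":[-0.003,0.037,0.0043],"yaw":0},
    {"dp":[-0.0035,0.0415,0.004],"yaw":0},
    {"dp":[-0.004,0.0465,0.0034],"yaw":0},
    {"dp":[-0.004,0.051,0.0026],"yaw":0},
    {"dp":[-0.0045,0.0555,0.002],"yaw":0},
    {"dp":[-0.0045,0.0555,0.002],"yaw":0},
    {"dp":[-0.0045,0.0555,0.002],"yaw":0},
  ],
)

```text
time_s: 6.62
tcp_pos: [0.5029, -0.08, 0.1079]
eef_rot: [180.0, 0.0, -85.5]
contact_force: [1.1, 0.1, -0.7]
gripper_width: 0.0299
gripper_force: 6.0
```

```bash
python3 - <<'E'
from h import *
c=cap('side'); s=c['state']; print(s['tcp_pos'],s['gripper_width'],s['contact_force'],s['moment'])
face(c,-.15,-.02)
E
```

```text
[ 0.50290997 -0.07996393  0.10794511] 0.029854169835194694 [ 1.13691642  0.05580807 -0.68790659] [ 0.04356865 -0.49017536 -0.02202232]
z 0.006 n 69 y -0.1048..-0.1014 x 0.4752..0.5233
z 0.014 n 75 y -0.1058..-0.1018 x 0.4758..0.5246
z 0.022 n 83 y -0.1064..-0.1015 x 0.4750..0.5234
z 0.030 n 68 y -0.1044..-0.1016 x 0.4770..0.5240
z 0.038 n 78 y -0.1048..-0.1013 x 0.4764..0.5239
z 0.046 n 75 y -0.1058..-0.1016 x 0.4758..0.5239
z 0.054 n 66 y -0.1050..-0.1019 x 0.4779..0.5231
z 0.062 n 69 y -0.1051..-0.1018 x 0.4786..0.5246
```

The front face is vertical and the wrist force is near zero. I'll release it.

Emit:
apply_moves(
  targets=[
    {"dp":[0,0,0],"yaw":0},
    {"dp":[0,0,0],"yaw":0},
    {"dp":[0,0,0],"yaw":0},
    {"dp":[0,0,0],"yaw":0},
    {"dp":[0,0,0],"yaw":0},
    {"dp":[0,0,0],"yaw":0},
    {"dp":[0,0,0],"yaw":0},
    {"dp":[0,0,0],"yaw":0},
    {"dp":[0,0,0],"yaw":0},
    {"dp":[0,0,0],"yaw":0},
  ],
  grip=-0.2,
)

```text
time_s: 7.5
tcp_pos: [0.5029, -0.0803, 0.108]
eef_rot: [180.0, -0.0, -85.5]
contact_force: [-0.5, 1.3, -0.5]
gripper_width: 0.0525
gripper_force: 0.0
```

```bash
python3 - <<'E'
from h import *
c=cap('side'); s=c['state']; print(s['tcp_pos'],s['gripper_width'],s['gripper_force'],s['contact_force'])
face(c,-.15,-.02)
w=wcap(); P=cloud(w)
g=(P[...,0]>.46)&(P[...,0]<.54)&(P[...,1]>-.12)&(P[...,1]<-.03)&(P[...,2]>.1)&(P[...,2]<.125); print('captop',g.sum(),P[g].mean(0) if g.any() else 0)
E
```

```text
[ 0.50289176 -0.08027344  0.10803743] 0.052507317107001475 0.0 [-0.45479116  1.31942148 -0.49188931]
z 0.006 n 66 y -0.1050..-0.1018 x 0.4755..0.5239
z 0.014 n 67 y -0.1053..-0.1023 x 0.4757..0.5233
z 0.022 n 59 y -0.1058..-0.1024 x 0.4787..0.5236
z 0.030 n 63 y -0.1062..-0.1027 x 0.4784..0.5228
z 0.038 n 69 y -0.1047..-0.1021 x 0.4784..0.5242
z 0.046 n 69 y -0.1063..-0.1026 x 0.4787..0.5238
z 0.054 n 66 y -0.1055..-0.1021 x 0.4785..0.5238
z 0.062 n 60 y -0.1058..-0.1023 x 0.4791..0.5244
captop 3960 [ 0.50075245 -0.08808084  0.11201191]
```

It stands released and vertical at about (0.501,-0.079), 0.25 m from the crate. I'll dwell briefly, regrip more firmly, lift, and carry it over the empty bay at about (0.509,0.211).

Emit:
apply_moves(
  targets=[
    {"dp":[0,0.0005,0],"yaw":0},
    {"dp":[0,0.0005,0],"yaw":0},
    {"dp":[0,0.0005,0],"yaw":0},
    {"dp":[0,0.0005,0],"yaw":0},
  ],
)

```text
time_s: 7.93
tcp_pos: [0.5029, -0.0798, 0.1081]
eef_rot: [-180.0, 0.0, -85.5]
contact_force: [0.1, 1.4, 0.4]
gripper_width: 0.0525
gripper_force: 0.0
```

Emit:
apply_moves(
  targets=[
    {"dp":[0,0,0],"yaw":0},
    {"dp":[0,0,0],"yaw":0},
    {"dp":[0,0,0],"yaw":0},
    {"dp":[0,0,0],"yaw":0},
    {"dp":[0,0,0],"yaw":0},
    {"dp":[0,0,0],"yaw":0},
    {"dp":[0,0,0],"yaw":0},
    {"dp":[0,0,0],"yaw":0},
  ],
  grip=1,
  squeeze=20,
)

```text
time_s: 8.6
tcp_pos: [0.503, -0.0798, 0.1081]
eef_rot: [-180.0, 0.0, -85.5]
contact_force: [0.5, -0.6, -0.5]
gripper_width: 0.0294
gripper_force: 20.0
```

Emit:
apply_moves(
  targets=[
    {"dp":[0,0,0.01],"yaw":0},
    {"dp":[0,0,0.025],"yaw":0},
    {"dp":[0,0,0.045],"yaw":0},
    {"dp":[0,0,0.065],"yaw":0},
    {"dp":[0,0,0.085],"yaw":0},
    {"dp":[0,0,0.105],"yaw":0},
    {"dp":[0,0,0.125],"yaw":0},
    {"dp":[0,0,0.14],"yaw":0},
    {"dp":[0,0,0.15],"yaw":0},
    {"dp":[0,0,0.15],"yaw":0},
    {"dp":[0,0,0.15],"yaw":0},
  ],
)

```text
time_s: 9.52
tcp_pos: [0.5026, -0.0797, 0.258]
eef_rot: [-180.0, 0.0, -85.5]
contact_force: [-0.4, -0.4, -3.6]
gripper_width: 0.0295
gripper_force: 20.0
```

```bash
python3 - <<'E'
from h import *
c=cap('side'); s=c['state']; print(s['tcp_pos'],s['eef_rot'],s['gripper_width'],s['gripper_force'],s['contact_force'])
face(c,-.15,-.02,z0=.146,z1=.22)
E
```

```text
[ 0.50259338 -0.0796538   0.25797775] [-1.79988236e+02  3.08579196e-02 -8.55115128e+01] 0.029547432904135813 19.99963939189911 [-0.3693853  -0.37896918 -3.64335066]
z 0.146 n 7 y -0.1031..-0.1019 x 0.4823..0.5051
z 0.154 n 73 y -0.1048..-0.1020 x 0.4788..0.5249
z 0.162 n 83 y -0.1057..-0.1020 x 0.4781..0.5239
z 0.170 n 88 y -0.1051..-0.1022 x 0.4781..0.5240
z 0.178 n 91 y -0.1048..-0.1021 x 0.4780..0.5243
z 0.186 n 92 y -0.1051..-0.1018 x 0.4771..0.5245
z 0.194 n 88 y -0.1050..-0.1021 x 0.4780..0.5241
z 0.202 n 97 y -0.1047..-0.1019 x 0.4780..0.5240
z 0.210 n 91 y -0.1053..-0.1021 x 0.4781..0.5241
z 0.218 n 32 y -0.1052..-0.1022 x 0.4779..0.5238
```

Emit:
apply_moves(
  targets=[
    {"dp":[0,0.01,0],"yaw":0},
    {"dp":[0.001,0.03,0],"yaw":-0.5},
    {"dp":[0.001,0.055,0],"yaw":-0.5},
    {"dp":[0.002,0.08,0],"yaw":-1},
    {"dp":[0.002,0.105,0],"yaw":-1},
    {"dp":[0.003,0.13,0],"yaw":-1.5},
    {"dp":[0.003,0.155,0],"yaw":-1.5},
    {"dp":[0.004,0.18,0],"yaw":-1.5},
    {"dp":[0.005,0.205,0],"yaw":-1.5},
    {"dp":[0.006,0.23,0],"yaw":-1.5},
    {"dp":[0.006,0.255,0],"yaw":-1.5},
    {"dp":[0.006,0.275,0],"yaw":-1.5},
    {"dp":[0.006,0.285,0],"yaw":-1.5},
    {"dp":[0.006,0.29,0],"yaw":-1.5},
    {"dp":[0.006,0.29,0],"yaw":-1.5},
    {"dp":[0.006,0.29,0],"yaw":-1.5},
  ],
)

```text
time_s: 10.9
tcp_pos: [0.5086, 0.2097, 0.2575]
eef_rot: [179.9, -0.1, -87.0]
contact_force: [0.4, -0.4, -2.6]
gripper_width: 0.0291
gripper_force: 20.0
```

```bash
python3 - <<'E'
from h import *
c=cap('side'); s=c['state']; print(s['tcp_pos'],s['eef_rot'],s['gripper_width'],s['contact_force'])
face(c,.14,.28,.47,.55,z0=.146,z1=.22)
P=cloud(c); im=c['image'].astype(int)
g=(P[...,2]>.058)&(P[...,2]<.07)&(P[...,0]>.44)&(P[...,0]<.66)&(P[...,1]>.07)&(P[...,1]<.28)&(im[...,0]-im[...,2]>35)
q=P[g]; print('crate side', cv2.minAreaRect((q[:,:2]*1000).astype(np.float32)),len(q), q.min(0),q.max(0))
cv2.imwrite('pics/s3.png',cv2.resize(c['image'][60:240,180:440,::-1],None,fx=3,fy=3,interpolation=cv2.INTER_CUBIC))
E
```

```text
[0.50855492 0.20973001 0.25746971] [ 1.79937197e+02 -5.01022397e-02 -8.69929675e+01] 0.029141838110229485 [ 0.38081158 -0.35567766 -2.63643345]
z 0.146 n 12 y 0.1865..0.1879 x 0.4879..0.5232
z 0.154 n 56 y 0.1830..0.1873 x 0.4841..0.5283
z 0.162 n 72 y 0.1838..0.1870 x 0.4842..0.5299
z 0.170 n 73 y 0.1832..0.1879 x 0.4840..0.5306
z 0.178 n 66 y 0.1837..0.1868 x 0.4841..0.5281
z 0.186 n 73 y 0.1828..0.1873 x 0.4836..0.5290
z 0.194 n 70 y 0.1828..0.1872 x 0.4839..0.5294
z 0.202 n 80 y 0.1834..0.1877 x 0.4842..0.5307
z 0.210 n 71 y 0.1840..0.1874 x 0.4843..0.5275
z 0.218 n 17 y 0.1834..0.1867 x 0.4845..0.5235
crate side ((546.73779296875, 174.62368774414062), (159.6471710205078, 163.90147399902344), 2.9482715129852295) 583 [0.46406635 0.08972016 0.05802921] [0.62931197 0.2588506  0.06920181]
```

View pics/s3.png

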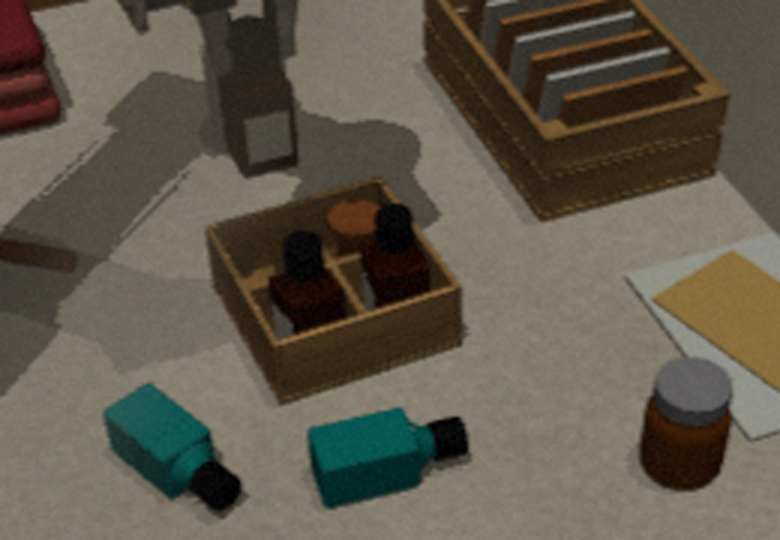

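The side view shows the bottle hanging upright above the empty bay, with the other items undisturbed. Bottle axis (0.5065,0.210) against bay (0.506,0.211) in the same view agrees, so I'll lower it.

Emit:
apply_moves(
  targets=[
    {"dp":[0,0.001,-0.015],"yaw":0},
    {"dp":[0,0.001,-0.03],"yaw":0},
    {"dp":[0,0.001,-0.045],"yaw":0},
    {"dp":[0,0.001,-0.06],"yaw":0},
    {"dp":[0,0.001,-0.072],"yaw":0},
    {"dp":[0,0.001,-0.082],"yaw":0},
    {"dp":[0,0.001,-0.092],"yaw":0},
    {"dp":[0,0.001,-0.1],"yaw":0},
    {"dp":[0,0.001,-0.1],"yaw":0},
  ],
)

```text
time_s: 11.7
tcp_pos: [0.5083, 0.2104, 0.1565]
eef_rot: [179.9, -0.1, -87.0]
contact_force: [0.1, -1.5, -3.1]
gripper_width: 0.0296
gripper_force: 20.0
```

Emit:
apply_moves(
  targets=[
    {"dp":[0,0,-0.008],"yaw":0},
    {"dp":[0,0,-0.016],"yaw":0},
    {"dp":[0,0,-0.024],"yaw":0},
    {"dp":[0,0,-0.031],"yaw":0},
    {"dp":[0,0,-0.036],"yaw":0},
    {"dp":[0,0,-0.04],"yaw":0},
    {"dp":[0,0,-0.042],"yaw":0},
    {"dp":[0,0,-0.043],"yaw":0},
    {"dp":[0,0,-0.0435],"yaw":0},
    {"dp":[0,0,-0.044],"yaw":0},
    {"dp":[0,0,-0.044],"yaw":0},
    {"dp":[0,0,-0.044],"yaw":0},
  ],
)

```text
time_s: 12.7
tcp_pos: [0.509, 0.2113, 0.1143]
eef_rot: [-180.0, 0.0, -87.0]
contact_force: [-0.8, -0.5, -2.4]
gripper_width: 0.0296
gripper_force: 20.0
```

Emit:
apply_moves(
  targets=[
    {"dp":[0,0,-0.0005],"yaw":0},
    {"dp":[0,0,-0.001],"yaw":0},
    {"dp":[0,0,-0.001],"yaw":0},
  ],
)

```text
time_s: 12.95
tcp_pos: [0.5092, 0.2114, 0.114]
eef_rot: [-179.9, 0.0, -87.0]
contact_force: [-2.2, 0.3, 4.5]
gripper_width: 0.0293
gripper_force: 20.0
```

Emit:
apply_moves(
  targets=[
    {"dp":[0,0,0],"yaw":0},
    {"dp":[0,0,0],"yaw":0},
    {"dp":[0,0,0],"yaw":0},
    {"dp":[0,0,0],"yaw":0},
    {"dp":[0,0,0],"yaw":0},
    {"dp":[0,0,0],"yaw":0},
    {"dp":[0,0,0],"yaw":0},
    {"dp":[0,0,0],"yaw":0},
  ],
  grip=-0.2,
)

```text
time_s: 13.62
tcp_pos: [0.5089, 0.2112, 0.113]
eef_rot: [180.0, -0.0, -87.0]
contact_force: [-0.1, 0.5, -0.0]
gripper_width: 0.0525
gripper_force: 0.0
```

Emit:
apply_moves(
  targets=[
    {"dp":[0,0,0.01],"yaw":0},
    {"dp":[0,0,0.03],"yaw":0},
    {"dp":[0,0,0.055],"yaw":0},
    {"dp":[0,0,0.08],"yaw":0},
    {"dp":[0,0,0.11],"yaw":0},
    {"dp":[0,0,0.14],"yaw":0},
    {"dp":[0,0,0.17],"yaw":0},
    {"dp":[-0.04,0.03,0.18],"yaw":0},
    {"dp":[-0.04,0.07,0.18],"yaw":0},
    {"dp":[-0.04,0.11,0.18],"yaw":0},
    {"dp":[-0.04,0.15,0.18],"yaw":0},
    {"dp":[-0.04,0.19,0.18],"yaw":0},
    {"dp":[-0.04,0.2,0.18],"yaw":0},
    {"dp":[-0.04,0.2,0.18],"yaw":0},
  ],
)

```text
time_s: 14.78
tcp_pos: [0.4684, 0.4141, 0.2926]
eef_rot: [180.0, -0.0, -86.8]
contact_force: [0.2, -1.2, -0.1]
gripper_width: 0.0529
gripper_force: 0.0
```

```bash
python3 - <<'E'
from h import *
c=cap('top'); s=c['state']; print(s['tcp_pos'],s['time_s'],s['contact_force'])
P=cloud(c); g=np.zeros(P.shape[:2],bool); g[130:250,150:280]=1
g&=(P[...,2]>.115)&(P[...,2]<.13); n,l,st,_=cv2.connectedComponentsWithStats(g.astype(np.uint8))
for i in range(1,n):
    if st[i,4]>20: print(st[i],P[l==i].mean(0))
im=c['image'][120:260,140:360,::-1]; d=cap('side')['image'][100:240,200:420,::-1]
cv2.imwrite('pics/fin.png',cv2.resize(np.vstack([im,d]),None,fx=2,fy=2,interpolation=cv2.INTER_CUBIC))
E
```

```text
[0.46836514 0.41409282 0.29259454] 14.7833 [ 0.2106605  -1.23521118 -0.1207538 ]
[215 162  16  16 190] [0.59026261 0.13681513 0.12103278]
[217 202  16  15 194] [0.51459031 0.13281094 0.1209415 ]
[176 205  17  15 200] [0.51077135 0.20896891 0.12104939]
```

View pics/fin.png

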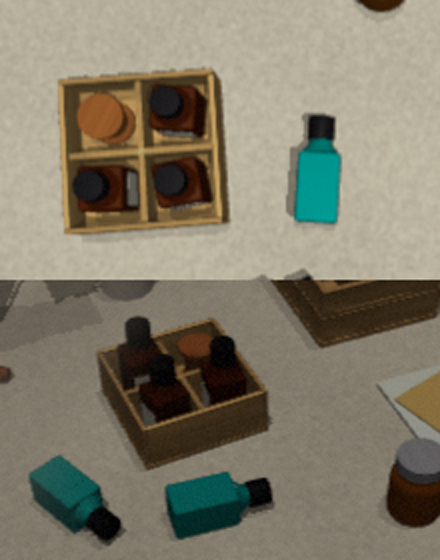

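The final view shows three bottles and the spool in the crate. The placed bottle's cap is at crop pixel (90,185) with its top at 0.121 m, level with its neighbours, and it is within 3 mm of the bay centre. The jar and the look-alikes are where they were.

```bash
python3 -c "
from plant import r
print(r.close_job())"
```

```text
the job is handed in; nothing more can be done
None
```

The fallen bottle was stood upright on the bare table and let go, then set upright on the floor of the empty bay, about 3 mm off its centre with nothing else disturbed. I handed the job in at about 15 s; closing it returned no verdict.

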